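# Nest the glue pans with their handles fanned

### The job

Put the three handled steel pans away as one nest: the middle-sized one inside the largest, the smallest inside that, each sitting flat on the floor of the one below. Fan the handles out so that none lies over another: spread to one side of the nest, each about an eighth of a turn from the next. Leave the largest pan where it stands, set the pans in gently rather than dropping them, and do not push the other things about.

Things in the scene. Friction and masses are not known exactly. Their poses are not given: they have to be found in the camera images.
- large_pan: The largest of three round open steel pans, each with one straight wooden handle; about 600 g. Rim 140 mm across, base 124 mm across, 42 mm high, wall 2.5 mm, floor 3 mm thick. Origin: centre of the underside; z up out of the mouth; its own +x points from the pan's axis along the handle. At the start the handle points roughly toward the robot (within 35 degrees).
- large_pan_mid (a point): Point on the axis of the largest pan, half-way up (21 mm over its underside); axes as the pan's.
- large_pan_grip (a point): Place to pinch the handle of the largest pan, from above, across the handle: on the handle's centre line, 105 mm from the pan's axis and 47 mm over its underside; axes as the pan's. The wooden part is a level bar 13 mm wide and 18 mm high that runs from 92 to 165 mm from the axis; a thin steel tang joins it to the rim.
- medium_pan: The middle-sized of three round open steel pans, each with one straight wooden handle; about 220 g. Rim 120 mm across, base 108 mm across, 48 mm high, wall 2.5 mm, floor 3 mm thick. Origin: centre of the underside; z up out of the mouth; its own +x points from the pan's axis along the handle. At the start the handle points roughly toward the robot (within 35 degrees).
- medium_pan_mid (a point): Point on the axis of the middle-sized pan, half-way up (24 mm over its underside); axes as the pan's.
- medium_pan_grip (a point): Place to pinch the handle of the middle-sized pan, from above, across the handle: on the handle's centre line, 105 mm from the pan's axis and 53 mm over its underside; axes as the pan's. The wooden part is a level bar 13 mm wide and 18 mm high that runs from 82 to 150 mm from the axis; a thin steel tang joins it to the rim.
- small_pan: The smallest of three round open steel pans, each with one straight wooden handle; about 180 g. Rim 104 mm across, base 92 mm across, 54 mm high, wall 2.5 mm, floor 3 mm thick. Origin: centre of the underside; z up out of the mouth; its own +x points from the pan's axis along the handle. At the start the handle points roughly toward the robot (within 35 degrees).
- small_pan_mid (a point): Point on the axis of the smallest pan, half-way up (27 mm over its underside); axes as the pan's.
- small_pan_grip (a point): Place to pinch the handle of the smallest pan, from above, across the handle: on the handle's centre line, 105 mm from the pan's axis and 59 mm over its underside; axes as the pan's. The wooden part is a level bar 13 mm wide and 18 mm high that runs from 74 to 142 mm from the axis; a thin steel tang joins it to the rim.
- tape_measure_mid (a point): Tape measure, 42x97x66 mm, standing behind the pans; bystander, loose. Point 10 mm over its underside.
- screw_box_small_mid (a point): Small white cardboard box, 48x70x32 mm, behind the pans; bystander, loose. Point 10 mm over its underside.
- wax_block_mid (a point): Block of wax, 40x72x22 mm, among the pans; bystander, loose. Point 10 mm over its underside.
- hex_key_set_mid (a point): Folding hex key set, 28x98x23 mm, among the pans; bystander, loose. Point 10 mm over its underside.
- dowel_bundle_mid (a point): Bundle of dowels, 32x140x11 mm, among the pans; bystander, loose. Point 10 mm over its underside.

How it is judged:
By the outcome, as a careful person would: the job done as asked, in the order asked, and still so for the second after the job is handed in, with the robot touching nothing.
It also fails if it takes over 54 s, if anything falls off the work surface, if the arm or the gripper's body presses on something with over 40 N, if the wrist force passes 120 N, or if a joint passes its speed limit or range.

### The arm

A 6-joint arm with a two-finger parallel gripper is mounted at the origin on a cart in front of the work surface, level with it; the furniture and walls round the work are solid. World frame = base frame: x ahead of the robot, y to its left, z up, the work surface at z = 0. Lengths are in mm, angles in rad, forces in N, time in s.
With the tool pointing down it reaches from about 350 to 775 mm from the base axis. Payload 7.3 kg.
Tool frame: the origin (TCP) lies between the finger pads; the fingertips stand 25 mm ahead of it and the grasp point (between the pads) lies 6 mm ahead of it; z points along the fingers, y is the line along which they close (so a half turn about z gives the same grasp; the last joint's range is limited). The gripper opens to 92 mm and grips with 3 to 60 N. Pads are 19 mm wide; open, the fingers measure 130 mm over their backs; the gripper's body (75 mm by 190 mm) begins 47 mm behind the grasp point.
Start: joints at [-1.346, 0.342, 1.524, -0, 1.275, -0.146], TCP at [190.263, -489.331, 224.841] pointing down, gripper open.
Joint ranges: [-2.53, 2.53], [-0.77, 2.02], [0.04, 2.7], [-1, 4.14], [0.28, 2.66], [-3.11, 3.11]. Speed limits (rad/s): [2.57, 2.57, 3.14, 3.14, 3.14, 3.14].

### API

Orientations are given as [roll, pitch, yaw] about the fixed x, y, z axes, in that order (R = Rz(yaw) Ry(pitch) Rx(roll)).
In Python, from plant import bot gives the robot as it stands.
- The arm moves only by the tool play_rows, never from a script. Its argument "commands" is a list of rows, each an object of numbers: "x", "y", "z": the shift along the tool's x, y, z in m; "twist": the turn about the tool's z in degrees. In form: [{"x": .., "y": .., "z": .., "twist": ..}, ...]. A call has exactly 8 rows; each row is the pose to reach, as a shift and turn from the pose commanded when the call began, along the tool's axes at that moment; what a row does not reach only later rows make up. A row lasts 1/10 s, in which the tool goes at most 50 mm and 8.59 degrees, less where a joint would pass 70% of its speed; a pose out of reach is approached as far as the arm can. A call with a gripper value outside its range is refused whole. "jaw" is the closure, from 0 (fully open) to 1 (shut), set as the call begins (left out, the last holds). The fingers move at their own pace and stop on an object; the grip force is fixed at half the most. Time passes only in rows, so rows that repeat a pose let the fingers close, or fill a call up. It gives the time, the measured TCP pose, the force, the opening and the grip force at its end, in the units of the state.
- bot.get_obs(): the state, without advancing time (a new reading comes with each control period).
- bot.capture(name): name is "side" or "top" or "wrist"; returns a dict with "pixels" (400x640x3 uint8, red, green, blue), "fx", "fy", "cx", "cy" (pixels), "eye" and "rotation" of the camera in the world. Camera axes: x right, y down, z forward; pixel columns grow to the right and rows downward; lengths in mm; the calibration is good to about 2 mm. The wrist camera is an equidistant fisheye: a pixel r from the principal point sees the ray r / f radians off the axis. A picture is of the moment at which its call begins. There is no depth.
- bot.close_job(): hands the job in; it is judged then, once.
The state is a dict: "time": time; "joint_positions": joint angles; "dq": joint speeds; "tau": joint torques, N m; "tool_pos": TCP position; "tcp_rot": TCP orientation; "contact_force": force on the tool from outside, world axes, zero at the start; "moment": the same for the moment, N m; "grip_width": finger opening in mm; "finger_force": force on a finger pad.
Only numpy, scipy, OpenCV 4.12 (cv2) and the standard library are available. Lean on these libraries where they do the work, as an engineer would, in place of code of your own. Each camera call takes 0.05 s, during which the arm holds its last target. There are 200 camera calls.

## Working session

There is one attempt and no reset: what is moved stays moved. The work goes in short steps, Python scripts to look and compute and a tool call to move; the robot and the scene stay as the last step left them, time stands still between calls to the robot, and variables do not carry over. Pictures are saved under pics/ and viewed, at most 10 in all, crops included, and the job is handed in when it is done.

Besides the shell and the picture viewer there is one more tool, called as a command line: name --argument value ..., lists and objects as JSON in quotes. play_rows: Moves the arm, as the interface text tells. Its arguments: {"type":"object","properties":{"commands":{"type":"array"},"jaw":{"type":"number"}},"required":["commands"]}

```bash
mkdir -p pics; ls; python3 - <<'E'
from plant import bot
import cv2
o=bot.get_obs();print({k:o[k] for k in('time','tool_pos','tcp_rot','contact_force','grip_width')})
for n in('top','side'):
    c=bot.capture(n);cv2.imwrite(f'pics/{n}0.png',c['pixels'][:,:,::-1]);print(n,{k:c[k] for k in c if k!='pixels'})
E
```

```text
pics
{'time': 0.0, 'tool_pos': array([ 190.1802857 , -488.88951991,  224.13475145]), 'tcp_rot': array([-3.14003141e+00, -2.39856766e-04,  3.70810632e-01]), 'contact_force': array([-0.10076561,  0.26400596, -0.58372437]), 'grip_width': 91.46567633924883}
top {'fx': 388.06255370063707, 'fy': 388.06255370063707, 'cx': 321.05066413877216, 'cy': 193.9747689435181, 'eye': array([ 495.93024507,  -28.48600452, 1225.48203462]), 'rotation': array([-3.04871672,  0.01092717, -1.58429702])}
side {'fx': 403.26211594255705, 'fy': 403.26211594255705, 'cx': 323.91143409758604, 'cy': 196.65816014448012, 'eye': array([ 62.89292895, 721.02447466, 410.38029632]), 'rotation': array([-1.93730284, -0.00409181, -2.51714674])}
```

View pics/top0.png

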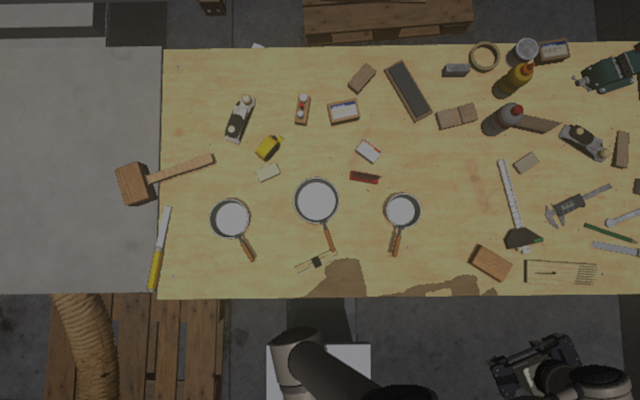

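View pics/side0.png

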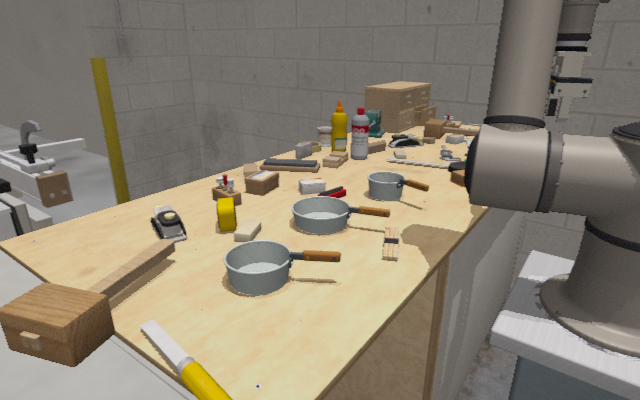

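The top view has the medium pan at about (232,217), the large at (316,200) and the small at (402,211), with handles pointing down. The dowel bundle at (318,261) lies near the end of the large pan's handle.

```bash
cat > h.py <<'E'
import numpy as np, cv2
from scipy.spatial.transform import Rotation as R
from scipy.optimize import least_squares
def rays(c,uv):
    uv=np.atleast_2d(uv).astype(float); d=(uv-[c['cx'],c['cy']])/[c['fx'],c['fy']]
    if c.get('fish'):
        r=np.linalg.norm(d,axis=1,keepdims=True); v=np.hstack([d/np.maximum(r,1e-9)*np.sin(r),np.cos(r)])
    else: v=np.hstack([d,np.ones((len(d),1))])
    return v@rot(c).T
def rot(c):
    a=np.array(c['rotation']); return a if a.shape==(3,3) else R.from_euler('xyz',a).as_matrix()
def plane(c,uv,z):
    v=rays(c,uv); return (c['eye']+v*((z-c['eye'][2])/v[:,2:]))[:,:2]
def circ(p,r=None):
    f=lambda q:np.hypot(*(p-q[:2]).T)-(q[2] if r is None else r)
    x0=list(p.mean(0))+([60] if r is None else [])
    s=least_squares(f,x0,loss='soft_l1',f_scale=1.);return s.x,np.abs(s.fun).mean()
def masks(c):
    hsv=cv2.cvtColor(c['pixels'],cv2.COLOR_RGB2HSV);h,s,v=cv2.split(hsv)
    return hsv,(s<70).astype(np.uint8),((s>135)&(h<16)&(v<190)).astype(np.uint8)
E
python3 - <<'E'
from plant import bot
from h import *
c=bot.capture('top');hsv,st,wd=masks(c)
print(hsv[250,240:262].tolist());print(hsv[217,205:255:2].tolist())
for n,u,zr,zh in(('M',(232,217),48,53),('L',(316,200),42,47),('S',(402,211),54,59)):
    x0,y0=u[0]-40,u[1]-32
    k,lab,stt,cen=cv2.connectedComponentsWithStats(st[y0:y0+65,x0:x0+80])
    i=1+stt[1:,4].argmax(); ct=max(cv2.findContours((lab==i).astype(np.uint8),0,1)[0],key=cv2.contourArea).reshape(-1,2)+[x0,y0]
    p=plane(c,ct,zr);q,e=circ(p)
    w=np.argwhere(wd[u[1]:u[1]+65,u[0]-40:u[0]+40])[:,::-1]+[u[0]-40,u[1]]
    hp=plane(c,w,zh);hp=hp[np.hypot(*(hp-q[:2]).T)<175]; d=hp.mean(0)-q[:2]
    r=np.hypot(*(hp-q[:2]).T)
    print(n,q,e,'handle n',len(hp),'cen',hp.mean(0),'yaw',np.degrees(np.arctan2(d[1],d[0])),r.min(),r.max())
v=np.dstack([st*255,st*0,wd*255])
im=np.hstack([c['pixels'][170:270,190:430,::-1]])
cv2.imwrite('pics/a.png',np.vstack([cv2.resize(im,None,fx=3,fy=3),cv2.resize(v[170:270,190:430],None,fx=3,fy=3)])[:600])
E
```

```text
[[24, 82, 143], [24, 81, 144], [24, 81, 142], [22, 89, 126], [16, 135, 108], [15, 157, 117], [14, 153, 125], [14, 152, 116], [15, 139, 86], [19, 98, 65], [21, 95, 78], [19, 95, 91], [18, 103, 97], [21, 95, 113], [22, 89, 135], [23, 83, 144], [24, 84, 143], [25, 80, 143], [24, 78, 141], [25, 79, 142], [25, 79, 142], [26, 78, 143]]
[[23, 87, 143], [23, 83, 144], [30, 27, 115], [26, 33, 61], [30, 36, 64], [25, 19, 79], [120, 2, 147], [150, 2, 142], [120, 2, 143], [135, 4, 145], [0, 0, 143], [150, 2, 142], [120, 2, 144], [120, 2, 144], [150, 2, 143], [120, 2, 144], [120, 2, 142], [90, 2, 143], [120, 2, 144], [0, 0, 144], [135, 4, 144], [105, 4, 138], [20, 71, 75], [20, 91, 132], [23, 81, 144]]
M [534.73903276 265.86808795  61.71428881] 2.1838871505767146 handle n 65 cen [437.2766866  208.10186977] yaw -149.34465342395762 83.19783004353833 144.99587034778094
L [588.54737402  -1.25231576  71.62639151] 2.264439105510508 handle n 71 cen [466.09324428 -39.68426513] yaw -162.57565372259893 93.979034312184 163.13422895725787
S [ 551.86357725 -264.5605735    53.54088881] 1.7768534377430187 handle n 69 cen [ 446.66323079 -238.79102113] yaw 166.23602812077715 75.22251892016747 139.2164797375546
```

View pics/a.png

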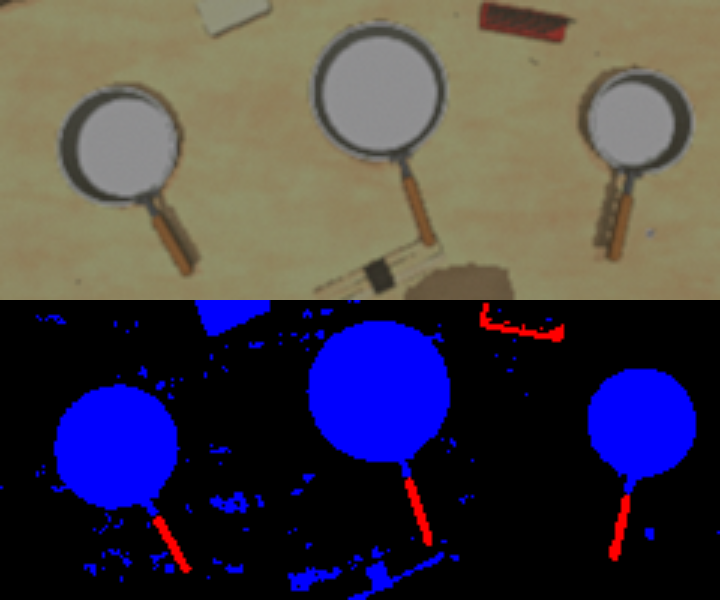

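Masks separate cleanly, and the handle radial ranges match the spec: L 94–163, M 83–145, S 75–139. Plan: keep L at about -162.6°, turn M's handle to about 152.4° and S's to about 107.4°.

```bash
cat >> h.py <<'E'
def delta(o,pos,yawdeg):
    Rt=R.from_euler('xyz',o['tcp_rot']).as_matrix(); y=np.degrees(np.arctan2(Rt[1,0],Rt[0,0]))
    d=Rt.T@(np.array(pos)-o['tool_pos'])/1000
    print('shift m',d.round(4),'twist',round(-((yawdeg-y+180)%360-180),1),'yaw now',round(y,1))
E
python3 - <<'E'
from plant import bot
from h import *
o=bot.get_obs(); delta(o,(420,-200,225),30.65)
o['tool_pos']=np.array([420,-200,225.]);o['tcp_rot']=np.array([np.pi,0,np.radians(30.65)]);delta(o,(444.4,212.4,170),30.65)
E
```

```text
shift m [ 0.3189 -0.1861 -0.0004] twist -9.4 yaw now 21.2
shift m [ 0.2312 -0.3423  0.055 ] twist -0.0 yaw now 30.6
```

play_rows --commands '[{"x":0.04,"y":-0.023,"z":0,"twist":-1},{"x":0.08,"y":-0.047,"z":0,"twist":-3},{"x":0.12,"y":-0.07,"z":0,"twist":-5},{"x":0.16,"y":-0.093,"z":0,"twist":-7},{"x":0.2,"y":-0.117,"z":0,"twist":-9.4},{"x":0.24,"y":-0.14,"z":0,"twist":-9.4},{"x":0.28,"y":-0.163,"z":0,"twist":-9.4},{"x":0.319,"y":-0.186,"z":0,"twist":-9.4}]' --jaw 0.4

```text
time: 0.95
tool_pos: [421.0, -198.6, 224.8]
tcp_rot: [3.141, 0.0, 0.535]
contact_force: [0.4, -0.7, -0.3]
grip_width: 55.3
finger_force: 0.0
```

play_rows --commands '[{"x":0.029,"y":-0.043,"z":0.007,"twist":0},{"x":0.058,"y":-0.086,"z":0.014,"twist":0},{"x":0.087,"y":-0.128,"z":0.02,"twist":0},{"x":0.116,"y":-0.171,"z":0.027,"twist":0},{"x":0.144,"y":-0.214,"z":0.034,"twist":0},{"x":0.173,"y":-0.257,"z":0.04,"twist":0},{"x":0.202,"y":-0.3,"z":0.048,"twist":0},{"x":0.231,"y":-0.342,"z":0.055,"twist":0}]'

```text
time: 1.75
tool_pos: [443.1, 197.5, 171.7]
tcp_rot: [3.141, 0.0, 0.535]
contact_force: [0.7, -0.6, 0.2]
grip_width: 55.2
finger_force: 0.0
```

```bash
python3 - <<'E'
from plant import bot
from h import *
c=bot.capture('wrist');o=bot.get_obs()
print(o['time'],o['tool_pos'],o['tcp_rot'],o['grip_width'],{k:c[k] for k in c if k!='pixels'})
cv2.imwrite('pics/w1.png',c['pixels'][:,:,::-1])
delta(o,(444.4,212.4,170),30.65)
E
```

```text
1.8 [442.58843361 203.81628917 170.77984699] [-3.13821807e+00 -1.32275636e-03  5.38366175e-01] 54.880615896290955 {'fx': 309.70691628693146, 'fy': 309.70691628693146, 'cx': 317.5724827673811, 'cy': 196.62443044941324, 'eye': array([507.21752876, 235.60070507, 331.52298879]), 'rotation': array([ 2.86153225e+00,  6.62316008e-04, -1.03651674e+00])}
shift m [ 0.006  -0.0064  0.0008] twist 0.2 yaw now 30.8
```

View pics/w1.png

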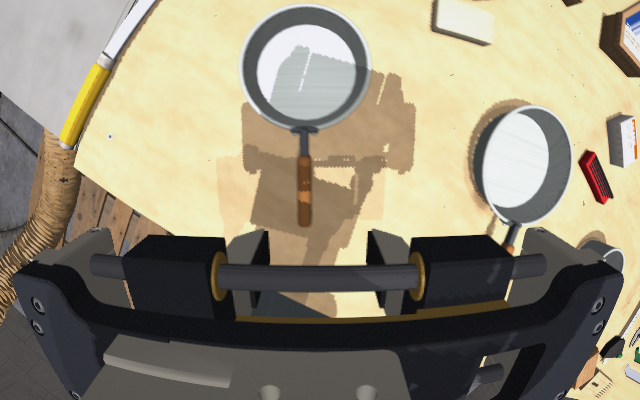

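The wrist view shows M's handle at about (305,190), between the open fingers, with M's rim centred near (305,67) and L at (523,160). The arm was still moving, so I measure again once it has settled, using the far half of each rim.

```bash
cat >> h.py <<'E'
def far_circle(c,ct,z,r):
    p=plane(c,ct,z);q=p.mean(0);d=p-c['eye'][:2]
    for _ in range(4):
        a=(q-c['eye'][:2]);n=p-q
        k=(n@a)>0
        q,e=circ(p[k],r)
    return q,e
def blob(m,u,k=0):
    if k: m=cv2.morphologyEx(m,cv2.MORPH_OPEN,cv2.getStructuringElement(2,(k,k)))
    n,lab=cv2.connectedComponents(m); l=lab[u[1],u[0]]
    return max(cv2.findContours((lab==l).astype(np.uint8),0,1)[0],key=cv2.contourArea).reshape(-1,2)
E
python3 - <<'E'
from plant import bot
from h import *
for i in range(3): bot.capture('wrist')
c=bot.capture('wrist');c['fish']=1;hsv,st,wd=masks(c);o=bot.get_obs()
print(o['tool_pos'],c['eye']);delta(o,(444.4,212.4,170),30.65)
print(hsv[60,225:255:3].tolist())
for n,u,z,r in(('M',(305,67),48,60),('L',(523,160),42,70)):
    print(n,far_circle(c,blob(st,u,15),z,r))
w=((hsv[...,1]>120)&(hsv[...,0]<18)&(hsv[...,2]<190)).astype(np.uint8)
w[:,:270]=0;w[:,340:]=0;w[:140]=0;w[228:]=0
ww=np.argwhere(w)[:,::-1]
p=plane(c,ww,58);q=cv2.fitLine(p.astype(np.float32),cv2.DIST_HUBER,0,.01,.01).ravel();print(len(p),p.mean(0),q,np.degrees(np.arctan2(q[1],q[0])))
r=np.hypot(*(p-[534.7,265.9]).T);print(r.min(),r.max())
t=bot.capture('top');hsv,st,wd=masks(t)
for n,u,z,r in(('M',(232,210),48,60),('L',(316,200),42,70),('S',(402,211),54,52)):
    print(n,far_circle(t,blob(st,u,7),z,r))
E
```

```text
[443.18479165 195.21895245 171.75701913] [507.10632491 234.66590359 331.17805793]
shift m [ 0.0098 -0.0142  0.0017] twist 0.1 yaw now 30.7
[[27, 57, 239], [27, 55, 239], [27, 55, 240], [28, 52, 239], [28, 52, 240], [75, 4, 239], [80, 6, 118], [98, 13, 79], [80, 9, 81], [98, 12, 84]]
M (array([ 386.09433832, -401.97959905]), np.float64(41.75726158170903))
L (array([ 370.51592906, -415.36140067]), np.float64(32.244963991059564))
970 [437.85205101 207.74345673] [  0.8643523    0.50288683 437.58417    207.92053   ] 30.191174
81.03468592598263 147.68202526606277
M (array([  70.2456493 , -886.11859058]), np.float64(24.504874027633274))
L (array([ 5.90074657e+02, -5.39911858e-01]), np.float64(0.9533029666619182))
S (array([ 552.54035706, -266.2662642 ]), np.float64(0.6453609945883036))
```

```bash
python3 - <<'E'
from plant import bot
from h import *
c=bot.capture('wrist');c['fish']=1;hsv,st,wd=masks(c);st=(hsv[...,1]<30).astype(np.uint8)
for n,u,z,r in(('M',(305,67),48,60),('L',(523,160),42,70)):
    print(n,far_circle(c,blob(st,u,15),z,r))
    ct=blob(st,u,15);print(ct.min(0),ct.max(0))
o=bot.get_obs()
g=np.array([437.75,207.8])  # wood centroid, r=116 -> grip r=105
d=np.array([np.cos(np.radians(30.4)),np.sin(np.radians(30.4))]);g=g+11*d;print(g, g+105*d)
delta(o,(*g,59),30.4)
E
```

```text
M (array([536.88130736, 266.47971514]), np.float64(0.27414239518051314))
[237   3] [369 130]
L (array([5.89346300e+02, 5.12647095e-02]), np.float64(0.4914021100610101))
[472 104] [571 225]
[447.23765036 213.36637141] [537.80158563 266.49991664]
shift m [ 0.0129 -0.0146  0.1131] twist 0.2 yaw now 30.6
```

play_rows --commands '[{"x":0.006,"y":-0.007,"z":0.02,"twist":0.1},{"x":0.013,"y":-0.0145,"z":0.04,"twist":0.1},{"x":0.013,"y":-0.0145,"z":0.06,"twist":0.1},{"x":0.013,"y":-0.0145,"z":0.08,"twist":0.1},{"x":0.013,"y":-0.0145,"z":0.1,"twist":0.1},{"x":0.013,"y":-0.0145,"z":0.11,"twist":0.1},{"x":0.013,"y":-0.0145,"z":0.113,"twist":0.1},{"x":0.013,"y":-0.0145,"z":0.113,"twist":0.1}]'

```text
time: 2.9
tool_pos: [447.7, 213.9, 59.3]
tcp_rot: [3.141, -0.0, 0.532]
contact_force: [-0.3, 0.2, 0.2]
grip_width: 55.0
finger_force: 0.0
```

```bash
python3 - <<'E'
from plant import bot
from h import *
delta(bot.get_obs(),(447.2,213.4,59),30.4)
E
```

```text
shift m [-0.0007  0.0002  0.0003] twist 0.1 yaw now 30.5
```

Now close, then lift slowly.

play_rows --commands '[{"x":0,"y":0,"z":0,"twist":0},{"x":0,"y":0,"z":0,"twist":0},{"x":0,"y":0,"z":0,"twist":0},{"x":0,"y":0,"z":0,"twist":0},{"x":0,"y":0,"z":0,"twist":0},{"x":0,"y":0,"z":0,"twist":0},{"x":0,"y":0,"z":0,"twist":0},{"x":0,"y":0,"z":0,"twist":0}]' --jaw 1

```text
time: 3.7
tool_pos: [447.3, 214.5, 59.1]
tcp_rot: [3.141, 0.0, 0.533]
contact_force: [-0.5, -0.8, 0.7]
grip_width: 10.4
finger_force: 30.0
```

play_rows --commands '[{"x":0,"y":0,"z":-0.005,"twist":0},{"x":0,"y":0,"z":-0.015,"twist":0},{"x":0,"y":0,"z":-0.03,"twist":0},{"x":0,"y":0,"z":-0.045,"twist":0},{"x":0,"y":0,"z":-0.06,"twist":0},{"x":0,"y":0,"z":-0.075,"twist":0},{"x":0,"y":0,"z":-0.085,"twist":0},{"x":0,"y":0,"z":-0.09,"twist":0}]'

```text
time: 4.5
tool_pos: [447.7, 214.7, 150.4]
tcp_rot: [3.141, -0.002, 0.533]
contact_force: [-0.2, -0.8, 0.2]
grip_width: 0.4
finger_force: 0.0
```

```bash
python3 - <<'E'
from plant import bot
from h import *
c=bot.capture('side');cv2.imwrite('pics/s1.png',c['pixels'][:,:,::-1])
c=bot.capture('wrist');cv2.imwrite('pics/w2.png',c['pixels'][:,:,::-1])
o=bot.get_obs();print(o['tool_pos'],o['grip_width'],o['finger_force'],o['contact_force'],o['moment'])
E
```

```text
[447.6053256  214.59178189 149.73651316] 0.22144194979560008 0.0 [ 0.41012605 -0.52744546 -0.64504058] [ 0.00766701 -0.09260474  0.01214507]
```

View pics/s1.png

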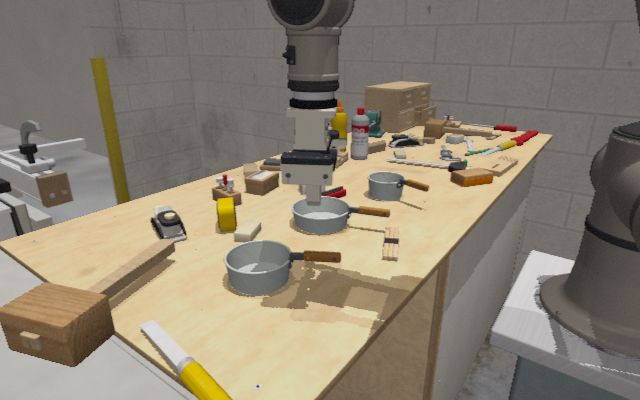

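View pics/w2.png

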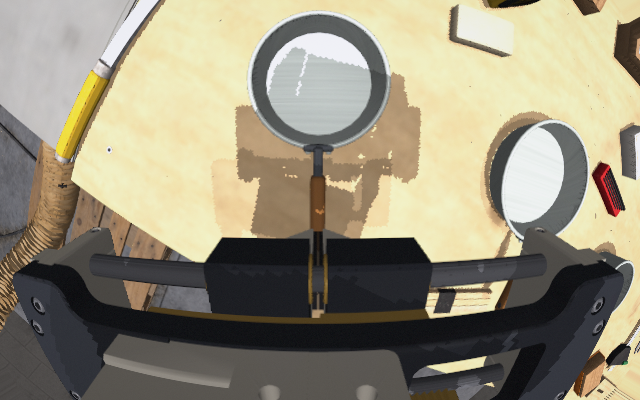

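The grasp failed: the fingers closed on nothing, M is still standing at its place (wrist view, centre (318,80)), and in the side view the gripper appears at (314,200), well away from M. I check where the TCP projects in the side view.

```bash
cat >> h.py <<'E'
def proj(c,P):
    v=rot(c).T@(np.array(P)-c['eye'])
    if c.get('fish'):
        r=np.hypot(v[0],v[1]);t=np.arctan2(r,v[2]);v=np.array([v[0]/r*t,v[1]/r*t,1])
        return v[0]*c['fx']+c['cx'],v[1]*c['fy']+c['cy']
    return v[0]/v[2]*c['fx']+c['cx'],v[1]/v[2]*c['fy']+c['cy']
E
python3 - <<'E'
from plant import bot
from h import *
s=bot.capture('side');w=bot.capture('wrist');w['fish']=1;o=bot.get_obs()
T=o['tool_pos'];Rt=R.from_euler('xyz',o['tcp_rot']).as_matrix();print(T,o['grip_width'])
for d in (0,25): print(d,'side',proj(s,T+Rt@[0,0,d]),'wrist',proj(w,T+Rt@[0,0,d]))
G=np.array([447.2,213.4,53]);print('grip pt side',proj(s,G),'handle end',proj(s,[536.9-150*.861,266.5-150*.508,53]))
for z in(48,):print('M ctr side',proj(s,[536.9,266.5,z]), 'wrist',proj(w,[536.9,266.5,48]))
print('eye rel tool',Rt.T@(w['eye']-T))
E
```

```text
[447.00766545 214.41094991 148.65592373] 0.5411081275276051
0 side (np.float64(314.2235203778279), np.float64(206.3513153616856)) wrist (np.float64(317.94080659830286), np.float64(245.2060508622358))
25 side (np.float64(314.30042128420877), np.float64(219.74864622189304)) wrist (np.float64(317.92340398854657), np.float64(228.82792146375664))
grip pt side (np.float64(314.71932498309343), np.float64(255.55257220572318)) handle end (np.float64(340.21795368991604), np.float64(256.84548012418577))
M ctr side (np.float64(257.69745665146775), np.float64(255.2221569775706)) wrist (np.float64(318.8250071947568), np.float64(75.52316461985389))
eye rel tool [ 7.46691678e+01 -5.20295174e-02 -1.60263695e+02]
```

```bash
python3 - <<'E'
import cv2,numpy as np
a=cv2.imread('pics/s1.png')[130:290,240:380];b=cv2.imread('pics/w2.png')[190:330,240:400]
cv2.imwrite('pics/z.png',np.hstack([cv2.resize(a,(350,400),interpolation=0),cv2.resize(b,(440,400),interpolation=0)]))
E
```

```text
(no output)
```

View pics/z.png

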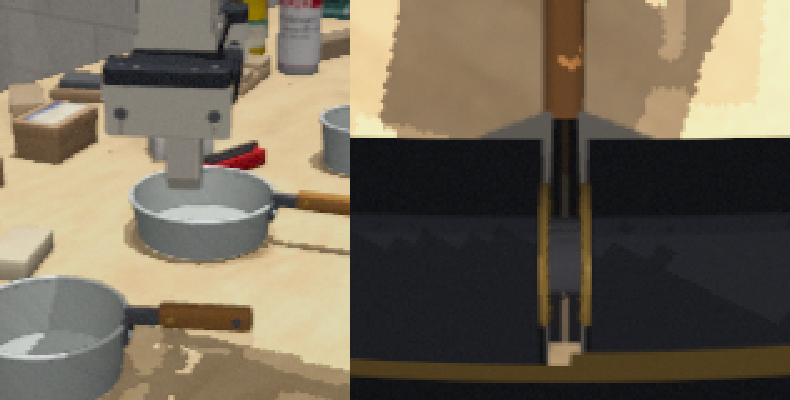

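The zoom shows the fingertip at side px (314,205), where the TCP itself projects. The tips therefore sit at about TCP level, roughly 25 mm short of the stated geometry, and only the top edge of the handle was pinched. I go about 20 mm lower, after re-measuring M.

```bash
python3 - <<'E'
from plant import bot
from h import *
c=bot.capture('wrist');c['fish']=1;hsv,_,_=masks(c);st=(hsv[...,1]<30).astype(np.uint8)
m,e=far_circle(c,blob(st,(318,70),15),48,60);print(m,e)
w=((hsv[...,1]>120)&(hsv[...,0]<18)&(hsv[...,2]<190)).astype(np.uint8);w[:,:290]=0;w[:,345:]=0;w[:160]=0;w[228:]=0
p=plane(c,np.argwhere(w)[:,::-1],60);d=m-p.mean(0);y=np.degrees(np.arctan2(d[1],d[0]));print(p.mean(0),y)
u=np.array([np.cos(np.radians(y)),np.sin(np.radians(y))])
delta(bot.get_obs(),(*(m-105*u),38),y)
E
```

```text
[536.39971961 266.12815978] 0.2738719449857368
[445.83647327 214.1560836 ] 29.850480927343682
shift m [-0.0015 -0.0003  0.1104] twist 0.7 yaw now 30.5
```

play_rows --commands '[{"x":0,"y":0,"z":0,"twist":0},{"x":0,"y":0,"z":0,"twist":0},{"x":0,"y":0,"z":0,"twist":0},{"x":0,"y":0,"z":0.01,"twist":0},{"x":0,"y":0,"z":0.025,"twist":0},{"x":0,"y":0,"z":0.04,"twist":0},{"x":0,"y":0,"z":0.045,"twist":0},{"x":0,"y":0,"z":0.05,"twist":0}]' --jaw 0.4

```text
time: 5.55
tool_pos: [447.1, 214.4, 98.4]
tcp_rot: [-3.141, 0.001, 0.533]
contact_force: [-0.5, 0.9, 0.4]
grip_width: 54.2
finger_force: 0.0
```

play_rows --commands '[{"x":-0.001,"y":0,"z":0.012,"twist":0.3},{"x":-0.0015,"y":0,"z":0.024,"twist":0.5},{"x":-0.0015,"y":0,"z":0.034,"twist":0.5},{"x":-0.0015,"y":0,"z":0.042,"twist":0.5},{"x":-0.0015,"y":0,"z":0.049,"twist":0.5},{"x":-0.0015,"y":0,"z":0.055,"twist":0.5},{"x":-0.0015,"y":0,"z":0.06,"twist":0.5},{"x":-0.0015,"y":0,"z":0.06,"twist":0.5}]'

```text
time: 6.35
tool_pos: [445.7, 213.6, 38.5]
tcp_rot: [-3.141, 0.001, 0.524]
contact_force: [0.2, -1.0, -0.1]
grip_width: 55.0
finger_force: 0.0
```

play_rows --commands '[{"x":0,"y":0,"z":0,"twist":0},{"x":0,"y":0,"z":0,"twist":0},{"x":0,"y":0,"z":0,"twist":0},{"x":0,"y":0,"z":0,"twist":0},{"x":0,"y":0,"z":0,"twist":0},{"x":0,"y":0,"z":0,"twist":0},{"x":0,"y":0,"z":0,"twist":0},{"x":0,"y":0,"z":0,"twist":0}]' --jaw 1

```text
time: 7.15
tool_pos: [446.1, 213.7, 39.1]
tcp_rot: [3.141, -0.0, 0.524]
contact_force: [0.7, 0.2, 0.6]
grip_width: 13.3
finger_force: 30.0
```

play_rows --commands '[{"x":0,"y":0,"z":-0.003,"twist":0},{"x":0,"y":0,"z":-0.01,"twist":0},{"x":0,"y":0,"z":-0.02,"twist":0},{"x":0,"y":0,"z":-0.035,"twist":0},{"x":0,"y":0,"z":-0.05,"twist":0},{"x":0,"y":0,"z":-0.065,"twist":0},{"x":0,"y":0,"z":-0.08,"twist":0},{"x":0,"y":0,"z":-0.085,"twist":0}]'

```text
time: 7.95
tool_pos: [446.8, 214.0, 126.1]
tcp_rot: [3.141, -0.003, 0.524]
contact_force: [-0.2, -0.3, -2.0]
grip_width: 12.5
finger_force: 30.0
```

```bash
python3 - <<'E'
from plant import bot
from h import *
c=bot.capture('wrist');c['fish']=1;hsv,_,_=masks(c);st=(hsv[...,1]<30).astype(np.uint8)
o=bot.get_obs();Rt=R.from_euler('xyz',o['tcp_rot']).as_matrix();T=o['tool_pos']
ct=blob(st,(318,70),15);print(ct.min(0),ct.max(0))
for z in(126,130,135): 
    p=plane(c,ct,z);m,e=far_circle(c,ct,z,60);f=circ(p[(p-m)@(m-c['eye'][:2])>0]);print(z,m,e,f,Rt.T@(np.array([*m,z])-T))
cv2.imwrite('pics/w3.png',c['pixels'][:,:,::-1])
s=bot.capture('side');cv2.imwrite('pics/s3.png',s['pixels'][:,:,::-1])
a=s['pixels'][130:290,180:380,::-1]
cv2.imwrite('pics/z3.png',np.hstack([cv2.resize(a,(500,400)),cv2.resize(c['pixels'][:240,180:460,::-1],(466*400//400,400))])[:, :800])
E
```

```text
[198   0] [438 170]
126 [521.93754555 256.85641816] 8.168603248013719 (array([501.53420196, 247.14266253,  77.67996621]), np.float64(6.3755973828098655)) [86.48910408  0.53979656  0.29570617]
130 [520.00256774 256.63747762] 7.415712057811472 (array([504.36995812, 247.29191324,  73.82501519]), np.float64(6.266943153556771)) [84.71694845 -0.236257   -3.71044901]
135 [517.68137171 255.40043983] 6.681100040943083 (array([507.2133421 , 248.73806026,  69.11169458]), np.float64(6.17392934156579)) [82.10376671 -0.32361    -8.71862874]
```

View pics/z3.png

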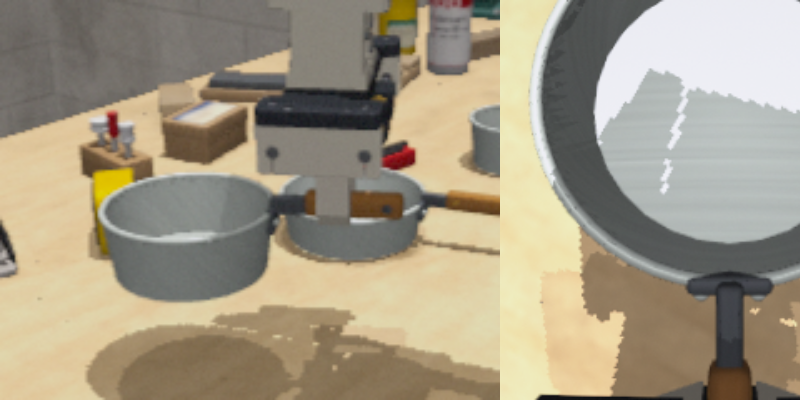

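Pan M is held level. Next, carry it over L and turn it to the target yaw.

play_rows --commands '[{"x":-0.002,"y":0.01,"z":0,"twist":3},{"x":-0.006,"y":0.028,"z":0,"twist":9.5},{"x":-0.012,"y":0.052,"z":0,"twist":17.5},{"x":-0.019,"y":0.08,"z":0,"twist":26},{"x":-0.026,"y":0.108,"z":0,"twist":34.5},{"x":-0.032,"y":0.134,"z":0,"twist":43},{"x":-0.037,"y":0.155,"z":0,"twist":51},{"x":-0.04,"y":0.169,"z":0,"twist":57.3}]'

```text
time: 8.85
tool_pos: [495.8, 46.0, 123.2]
tcp_rot: [3.141, 0.001, -0.482]
contact_force: [-0.2, -0.0, -2.4]
grip_width: 12.9
finger_force: 30.0
```

```bash
python3 - <<'E'
from plant import bot
from h import *
c=bot.capture('top');bot.capture('top')
o=bot.get_obs();print(o['time'],o['tool_pos'],o['grip_width']);delta(o,(496.6,47.7,126),-27.3)
cv2.imwrite('pics/t4.png',cv2.resize(c['pixels'][150:270,230:400,::-1],None,fx=4,fy=4))
w=bot.capture('wrist');cv2.imwrite('pics/w4.png',w['pixels'][:,:,::-1])
E
```

```text
8.95 [496.05803114  45.87706225 123.27590701] 12.666932813283115
shift m [-0.0004 -0.0019 -0.0027] twist -0.2 yaw now -27.5
```

View pics/w4.png

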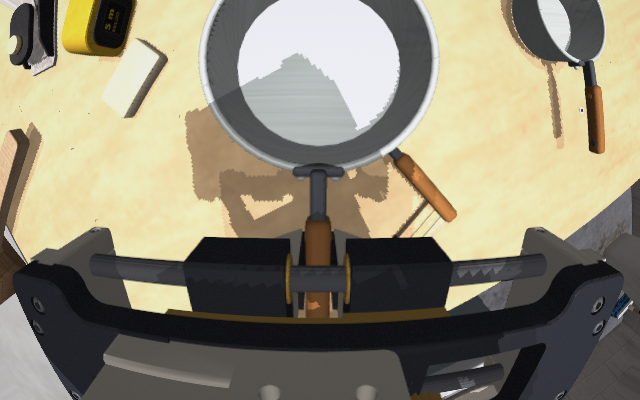

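The wrist view shows M over L, with L's handle at (425,185) on the correct side. I correct 2 mm and descend to about 10 mm above the floor.

play_rows --commands '[{"x":0,"y":-0.001,"z":0,"twist":0},{"x":0,"y":-0.002,"z":0.005,"twist":0},{"x":0,"y":-0.002,"z":0.015,"twist":0},{"x":0,"y":-0.002,"z":0.027,"twist":0},{"x":0,"y":-0.002,"z":0.04,"twist":0},{"x":0,"y":-0.002,"z":0.053,"twist":0},{"x":0,"y":-0.002,"z":0.064,"twist":0},{"x":0,"y":-0.002,"z":0.071,"twist":0}]'

```text
time: 9.8
tool_pos: [496.2, 49.4, 51.5]
tcp_rot: [3.141, 0.002, -0.475]
contact_force: [-0.5, -0.5, -2.8]
grip_width: 12.8
finger_force: 30.0
```

play_rows --commands '[{"x":0,"y":0,"z":0.001,"twist":0},{"x":0,"y":0,"z":0.002,"twist":0},{"x":0,"y":0,"z":0.003,"twist":0},{"x":0,"y":0,"z":0.004,"twist":0},{"x":0,"y":0,"z":0.005,"twist":0},{"x":0,"y":0,"z":0.006,"twist":0},{"x":0,"y":0,"z":0.007,"twist":0},{"x":0,"y":0,"z":0.007,"twist":0}]'

```text
time: 10.6
tool_pos: [496.8, 49.2, 46.0]
tcp_rot: [3.141, 0.0, -0.476]
contact_force: [-0.3, 0.7, -2.1]
grip_width: 12.8
finger_force: 30.0
```

```bash
python3 - <<'E'
from plant import bot
from h import *
o=bot.get_obs();print(o['time'],o['tool_pos'],o['contact_force'],o['moment'])
c=bot.capture('top');hsv,_,_=masks(c);cv2.imwrite('pics/t5.png',c['pixels'][:,:,::-1])
w=bot.capture('wrist');cv2.imwrite('pics/w5.png',w['pixels'][:,:,::-1])
s=bot.capture('side')
cv2.imwrite('pics/z5.png',np.hstack([cv2.resize(s['pixels'][140:260,240:400,::-1],(460,345)),cv2.resize(w['pixels'][:240,160:500,::-1],(340,345))]))
E
```

```text
10.6 [496.84370341  49.18181372  45.95301856] [-0.26144122  0.65846914 -2.06259632] [ 0.20874696  0.20524503 -0.00592928]
```

View pics/z5.png

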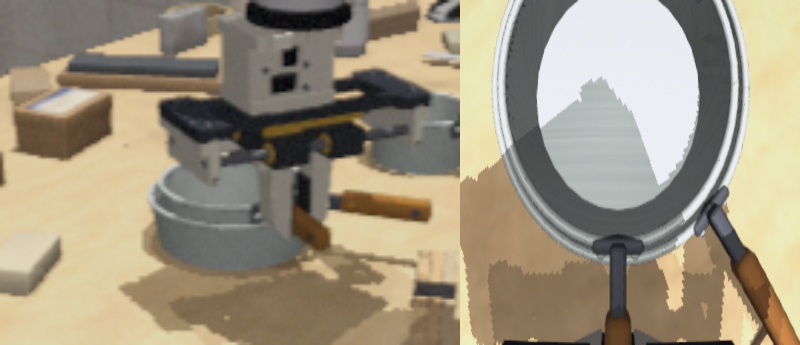

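Side view: M is down inside L, and its handle is separate from L's. Wrist view: the rims are concentric. I lower the last few millimetres and watch the force.

play_rows --commands '[{"x":0,"y":0.001,"z":0.0005,"twist":0},{"x":0,"y":0.0015,"z":0.001,"twist":0},{"x":0,"y":0.0015,"z":0.0015,"twist":0},{"x":0,"y":0.0015,"z":0.002,"twist":0},{"x":0,"y":0.0015,"z":0.0025,"twist":0},{"x":0,"y":0.0015,"z":0.003,"twist":0},{"x":0,"y":0.0015,"z":0.003,"twist":0},{"x":0,"y":0.0015,"z":0.003,"twist":0}]'

```text
time: 11.55
tool_pos: [496.3, 47.8, 43.1]
tcp_rot: [3.142, -0.0, -0.476]
contact_force: [-0.4, -0.2, -1.4]
grip_width: 13.3
finger_force: 30.0
```

play_rows --commands '[{"x":0,"y":0,"z":0.0005,"twist":0},{"x":0,"y":0,"z":0.0005,"twist":0},{"x":0,"y":0,"z":0.001,"twist":0},{"x":0,"y":0,"z":0.001,"twist":0},{"x":0,"y":0,"z":0.0015,"twist":0},{"x":0,"y":0,"z":0.0015,"twist":0},{"x":0,"y":0,"z":0.0015,"twist":0},{"x":0,"y":0,"z":0.0015,"twist":0}]'

```text
time: 12.35
tool_pos: [496.2, 47.9, 42.0]
tcp_rot: [-3.141, -0.0, -0.476]
contact_force: [-2.6, 0.8, 4.9]
grip_width: 12.7
finger_force: 30.0
```

Contact at about 7 N. I release with a partial opening and rise.

play_rows --commands '[{"x":0,"y":0,"z":-0.0008,"twist":0},{"x":0,"y":0,"z":-0.0008,"twist":0},{"x":0,"y":0,"z":-0.0008,"twist":0},{"x":0,"y":0,"z":-0.0008,"twist":0},{"x":0,"y":0,"z":-0.0008,"twist":0},{"x":0,"y":0,"z":-0.0008,"twist":0},{"x":0,"y":0,"z":-0.0008,"twist":0},{"x":0,"y":0,"z":-0.0008,"twist":0}]' --jaw 0.6

```text
time: 13.15
tool_pos: [496.3, 47.9, 42.3]
tcp_rot: [3.142, -0.0, -0.476]
contact_force: [0.4, -0.1, 0.2]
grip_width: 36.5
finger_force: 0.0
```

play_rows --commands '[{"x":0,"y":0,"z":-0.01,"twist":0},{"x":0,"y":0,"z":-0.025,"twist":0},{"x":0,"y":0,"z":-0.05,"twist":0},{"x":0,"y":0,"z":-0.075,"twist":0},{"x":0,"y":0,"z":-0.1,"twist":0},{"x":0,"y":0,"z":-0.12,"twist":0},{"x":0,"y":0,"z":-0.13,"twist":0},{"x":0,"y":0,"z":-0.13,"twist":0}]'

```text
time: 13.95
tool_pos: [496.9, 47.8, 173.9]
tcp_rot: [-3.14, -0.003, -0.476]
contact_force: [0.2, -0.1, -1.4]
grip_width: 36.4
finger_force: 0.0
```

```bash
cat > nest.py <<'E'
from plant import bot
from h import *
import sys
def wrist():
    c=bot.capture('wrist');c['fish']=1;hsv,_,_=masks(c);return c,hsv,(hsv[...,1]<30).astype(np.uint8)
def handle(c,hsv,m,z,yaw,r0,r1,tol=12):
    w=((hsv[...,1]>110)&(hsv[...,0]<18)&(hsv[...,2]<200)).astype(np.uint8)
    p=plane(c,np.argwhere(w)[:,::-1],z);d=p-m;r=np.hypot(*d.T);a=(np.degrees(np.arctan2(d[:,1],d[:,0]))-yaw+180)%360-180
    k=(r>r0)&(r<r1)&(abs(a)<tol);return k.sum(),r[k].min(),r[k].max(),np.median(a[k])+yaw
E
python3 - <<'E'
from nest import *
c,hsv,st=wrist();o=bot.get_obs();print(o['tool_pos'],o['time'],o['grip_width'])
u=[int(v) for v in proj(c,[589,0,6])];print(u)
ct=blob(st,u,15);print(ct.min(0),ct.max(0))
print('outer as L',far_circle(c,ct,42,70),'as M',far_circle(c,ct,51,60))
# floor of M: bright blob z=6
v=((hsv[...,2]>150)&(hsv[...,1]<30)).astype(np.uint8);cf=blob(v,u,9);p=plane(c,cf,6);print('floor',circ(p),p.min(0),p.max(0))
m=np.array([589.4,0])
print('M',handle(c,hsv,m,62,152.7,70,165));print('L',handle(c,hsv,m,54,197.7,80,180))
t=bot.capture('top');hs,st,wd=masks(t)
print('top L',far_circle(t,blob(st,(316,200),7),42,70), 'L h',handle(t,hs,m,47,197.7,80,180))
print('S',far_circle(t,blob(st,(402,211),7),54,52))
E
```

```text
[496.26793887  47.87186579 172.60722303] 14.0 37.07285556296912
[318, 82]
[244   8] [393 149]
outer as L (array([ 5.89946677e+02, -3.90606483e-01]), np.float64(0.2743993312064292)) as M (array([597.02826063,  -4.16484178]), np.float64(2.6141782894578665))
floor (array([5.88634481e+02, 4.63395315e-01, 5.11177160e+01]), np.float64(0.2835431783832747)) [537.27639854 -51.16443   ] [640.1507044  52.0039762]
M (np.int64(941), np.float64(82.0730195526138), np.float64(149.82825257044286), np.float64(152.6337370993092))
L (np.int64(565), np.float64(90.46890268487294), np.float64(162.8678498993086), np.float64(196.7636938521726))
top L (array([  72.67501908, -882.82046199]), np.float64(23.68813130012948)) L h (np.int64(34), np.float64(94.2163351985785), np.float64(164.32903581554947), np.float64(198.09410415950975))
S (array([ 552.67961806, -266.13077961]), np.float64(0.6238841898086283))
```

M is seated: at z=6 its floor measures r=51.1 mm (51.5 nominal), centred at (588.6,0.5), with the handle at 152.6° (45° from L). On to S.

```bash
python3 - <<'E'
from nest import *
o=bot.get_obs();print(np.degrees(o['joint_positions']).round(1));delta(o,(450.9,-239.9,173),-14.5)
E
```

```text
[ -3.3  19.8  96.1  -0.   64.2 114. ]
shift m [ 0.0919  0.2764 -0.0011] twist -12.8 yaw now -27.3
```

play_rows --commands '[{"x":0.011,"y":0.034,"z":0,"twist":-2},{"x":0.023,"y":0.069,"z":0,"twist":-4},{"x":0.035,"y":0.104,"z":0,"twist":-6},{"x":0.047,"y":0.14,"z":0,"twist":-8},{"x":0.059,"y":0.176,"z":0,"twist":-10},{"x":0.071,"y":0.212,"z":0,"twist":-12},{"x":0.082,"y":0.247,"z":0,"twist":-12.8},{"x":0.092,"y":0.276,"z":0,"twist":-12.8}]'

```text
time: 14.85
tool_pos: [450.4, -241.1, 170.9]
tcp_rot: [-3.141, 0.003, -0.253]
contact_force: [0.3, -0.2, -0.1]
grip_width: 36.6
finger_force: 0.0
```

```bash
python3 - <<'E'
from nest import *
for i in range(4): wrist()
c,hsv,st=wrist();o=bot.get_obs();print(o['tool_pos'],o['time'])
u=[int(v) for v in proj(c,[552,-266,3])];ct=blob(st,u,15);print(u,ct.min(0),ct.max(0))
m,e=far_circle(c,ct,54,52);print(m,e)
v=((hsv[...,2]>150)&(hsv[...,1]<30)).astype(np.uint8);cf=blob(v,u,9);p=plane(c,cf,3);print('floor',circ(p))
h=handle(c,hsv,m,68,165.5,65,160);print(h);y=h[3]-180
d=np.array([np.cos(np.radians(y)),np.sin(np.radians(y))]);delta(o,(*(m-105*d),44),y)
E
```

```text
[ 451.11546132 -238.7815994   171.32996663] 15.1
[318, 81] [257  19] [375 131]
[ 553.99138435 -264.38440082] 0.260529844632796
floor (array([ 553.84073985, -264.44727988,   43.14919423]), np.float64(0.26884494126997543))
(np.int64(1003), np.float64(74.02631681874496), np.float64(140.41677666355312), np.float64(165.78251098984057))
shift m [ 0.0013 -0.0003  0.1273] twist -0.3 yaw now -14.5
```

play_rows --commands '[{"x":0.001,"y":0,"z":0.01,"twist":-0.3},{"x":0.001,"y":0,"z":0.03,"twist":-0.3},{"x":0.001,"y":0,"z":0.055,"twist":-0.3},{"x":0.001,"y":0,"z":0.08,"twist":-0.3},{"x":0.001,"y":0,"z":0.1,"twist":-0.3},{"x":0.001,"y":0,"z":0.115,"twist":-0.3},{"x":0.001,"y":0,"z":0.124,"twist":-0.3},{"x":0.001,"y":0,"z":0.127,"twist":-0.3}]'

```text
time: 15.9
tool_pos: [452.3, -238.7, 44.2]
tcp_rot: [-3.141, 0.002, -0.246]
contact_force: [0.2, -0.1, -0.0]
grip_width: 36.4
finger_force: 0.0
```

play_rows --commands '[{"x":0,"y":0,"z":0,"twist":0},{"x":0,"y":0,"z":0,"twist":0},{"x":0,"y":0,"z":0,"twist":0},{"x":0,"y":0,"z":0,"twist":0},{"x":0,"y":0,"z":0,"twist":0},{"x":0,"y":0,"z":0,"twist":0},{"x":0,"y":0,"z":0,"twist":0},{"x":0,"y":0,"z":0,"twist":0}]' --jaw 1

```text
time: 16.7
tool_pos: [452.7, -240.0, 45.7]
tcp_rot: [3.141, -0.0, -0.247]
contact_force: [-1.5, 1.4, 5.9]
grip_width: 12.9
finger_force: 30.0
```

play_rows --commands '[{"x":0,"y":0,"z":-0.003,"twist":0},{"x":0,"y":0,"z":-0.01,"twist":0},{"x":0,"y":0,"z":-0.025,"twist":0},{"x":0,"y":0,"z":-0.045,"twist":0},{"x":0,"y":0,"z":-0.065,"twist":0},{"x":0,"y":0,"z":-0.085,"twist":0},{"x":0,"y":0,"z":-0.1,"twist":0},{"x":0,"y":0,"z":-0.105,"twist":0}]'

```text
time: 17.5
tool_pos: [453.0, -240.2, 152.0]
tcp_rot: [3.141, -0.002, -0.247]
contact_force: [0.1, 0.3, -2.4]
grip_width: 12.4
finger_force: 30.0
```

```bash
python3 - <<'E'
from nest import *
wrist();c,hsv,st=wrist();o=bot.get_obs();T=o['tool_pos'];print(T,o['time'],o['contact_force'],o['moment'])
u=[int(v) for v in proj(c,[553,-265,105])];ct=blob(st,u,15);print(u,ct.min(0),ct.max(0))
# held-pan rim width (lateral extent) on rim plane
z=T[2]-44+54
p=plane(c,ct,z);Rt=R.from_euler('xyz',o['tcp_rot']).as_matrix()
q=(np.c_[p,np.full(len(p),z)]-T)@Rt;print('lateral',q[:,1].min(),q[:,1].max(),'x',q[:,0].min(),q[:,0].max())
v=((hsv[...,2]>140)&(hsv[...,1]<30)).astype(np.uint8);cf=blob(v,u,9);pf=plane(c,cf,z-51);print('floor',circ(pf),(np.r_[circ(pf)[0][:2],z-51]-T)@Rt)
m=np.array([588.6,.5]);d=np.array([np.cos(np.radians(-71)),np.sin(np.radians(-71))]);delta(o,(*(m-105*d),T[2]),-71)
E
```

```text
[ 452.66953812 -239.9485718   150.79577514] 17.6 [-0.51924451  0.79921141 -3.22530402] [0.10586948 0.23054219 0.01080898]
[317, 67] [213   0] [422 153]
lateral -52.022150534731175 51.88672462081089 x 53.69740312431679 133.4313691926364
floor (array([ 553.18046679, -265.08103961,   42.96353448]), np.float64(0.1971945821497446)) [103.57258672  -0.23085355  41.08227972]
shift m [ 1.560e-02 -3.543e-01 -1.000e-04] twist 56.8 yaw now -14.2
```

play_rows --commands '[{"x":0,"y":-0.01,"z":0,"twist":0},{"x":0.001,"y":-0.03,"z":0,"twist":0},{"x":0.002,"y":-0.055,"z":0,"twist":0},{"x":0.003,"y":-0.082,"z":0,"twist":0},{"x":0.004,"y":-0.109,"z":0,"twist":0},{"x":0.005,"y":-0.136,"z":0,"twist":2},{"x":0.006,"y":-0.163,"z":0,"twist":5},{"x":0.008,"y":-0.19,"z":0,"twist":10}]'

```text
time: 18.4
tool_pos: [506.2, -55.6, 149.2]
tcp_rot: [3.141, 0.003, -0.424]
contact_force: [0.9, -0.7, -1.9]
grip_width: 12.3
finger_force: 30.0
```

```bash
python3 - <<'E'
from nest import *
o=bot.get_obs();T=o['tool_pos'];print(T,o['grip_width'])
delta(o,(554.7,98.8,150),-71)
E
```

```text
[506.17450054 -55.58608199 149.19837437] 12.280057847853406
shift m [-0.0193 -0.1607 -0.0008] twist 46.7 yaw now -24.3
```

play_rows --commands '[{"x":-0.002,"y":-0.026,"z":0,"twist":6},{"x":-0.005,"y":-0.052,"z":0,"twist":13},{"x":-0.008,"y":-0.078,"z":0,"twist":20},{"x":-0.012,"y":-0.102,"z":0,"twist":27},{"x":-0.015,"y":-0.124,"z":0,"twist":34},{"x":-0.017,"y":-0.142,"z":0,"twist":40},{"x":-0.0185,"y":-0.154,"z":0,"twist":44.5},{"x":-0.0193,"y":-0.1607,"z":0,"twist":46.7}]'

```text
time: 19.2
tool_pos: [554.2, 98.9, 148.9]
tcp_rot: [3.139, 0.001, -1.238]
contact_force: [0.1, 0.1, -2.1]
grip_width: 12.8
finger_force: 30.0
```

```bash
python3 - <<'E'
from nest import *
for i in range(3):bot.capture('top')
c,hsv,st=wrist()
o=bot.get_obs();T=o['tool_pos'];print(T,o['grip_width'],o['time'],np.degrees(o['joint_positions'])[5])
delta(o,(554.7,98.8,60),-71)
u=[int(v) for v in proj(c,[589,0,105])];z=T[2]-45+54
v=((hsv[...,2]>140)&(hsv[...,1]<30)).astype(np.uint8);cf=blob(v,u,9);f=circ(plane(c,cf,z-51));Rt=R.from_euler('xyz',o['tcp_rot']).as_matrix()
print('floor',f,(np.r_[f[0][:2],z-51]-T)@Rt)
E
```

```text
[554.29880269  97.29807418 149.48049299] 12.687043552808836 19.4 162.91031661015094
shift m [-0.0012 -0.001   0.0895] twist 0.2 yaw now -70.8
floor (array([588.43815039,   0.95632631,  42.86959782]), np.float64(0.18080384902783783)) [102.23022522  -0.54495995  41.95129929]
```

S's floor in hand is centred at (588.4,1.0), within 0.6 mm of the nest axis. Descend.

play_rows --commands '[{"x":0,"y":0,"z":0.005,"twist":0},{"x":0,"y":0,"z":0.015,"twist":0},{"x":0,"y":0,"z":0.03,"twist":0},{"x":0,"y":0,"z":0.045,"twist":0},{"x":0,"y":0,"z":0.06,"twist":0},{"x":0,"y":0,"z":0.073,"twist":0},{"x":0,"y":0,"z":0.082,"twist":0},{"x":0,"y":0,"z":0.087,"twist":0}]'

```text
time: 20.2
tool_pos: [554.5, 96.7, 62.2]
tcp_rot: [3.14, 0.0, -1.237]
contact_force: [0.1, -0.1, -1.6]
grip_width: 12.4
finger_force: 30.0
```

play_rows --commands '[{"x":0,"y":0,"z":0.001,"twist":0},{"x":0,"y":0,"z":0.002,"twist":0},{"x":0,"y":0,"z":0.003,"twist":0},{"x":0,"y":0,"z":0.004,"twist":0},{"x":0,"y":0,"z":0.005,"twist":0},{"x":0,"y":0,"z":0.006,"twist":0},{"x":0,"y":0,"z":0.007,"twist":0},{"x":0,"y":0,"z":0.007,"twist":0}]'

```text
time: 21.0
tool_pos: [554.8, 96.9, 56.2]
tcp_rot: [3.141, -0.0, -1.237]
contact_force: [0.4, 0.7, -1.8]
grip_width: 12.7
finger_force: 30.0
```

```bash
python3 - <<'E'
from nest import *
c,hsv,st=wrist();o=bot.get_obs();T=o['tool_pos'];print(T,o['contact_force'])
u=[int(v) for v in proj(c,[589,0,15])];z=T[2]-45+54
v=((hsv[...,2]>140)&(hsv[...,1]<30)).astype(np.uint8);cf=blob(v,u,9);print('floor',circ(plane(c,cf,z-51)))
E
```

```text
[554.92272996  96.95330561  56.28914702] [ 0.84995596  0.25340323 -0.98300309]
floor (array([ 5.88984982e+02, -1.33307306e-02,  4.29295504e+01]), np.float64(0.1857498570863353))
```

play_rows --commands '[{"x":0,"y":0,"z":0.0006,"twist":0},{"x":0,"y":0,"z":0.0012,"twist":0},{"x":0,"y":0,"z":0.0018,"twist":0},{"x":0,"y":0,"z":0.0024,"twist":0},{"x":0,"y":0,"z":0.003,"twist":0},{"x":0,"y":0,"z":0.0036,"twist":0},{"x":0,"y":0,"z":0.004,"twist":0},{"x":0,"y":0,"z":0.004,"twist":0}]'

```text
time: 21.85
tool_pos: [555.0, 97.0, 52.4]
tcp_rot: [-3.141, -0.0, -1.237]
contact_force: [1.0, 0.8, -1.0]
grip_width: 12.8
finger_force: 30.0
```

play_rows --commands '[{"x":0,"y":0,"z":0.0004,"twist":0},{"x":0,"y":0,"z":0.0004,"twist":0},{"x":0,"y":0,"z":0.0008,"twist":0},{"x":0,"y":0,"z":0.0008,"twist":0},{"x":0,"y":0,"z":0.001,"twist":0},{"x":0,"y":0,"z":0.001,"twist":0},{"x":0,"y":0,"z":0.001,"twist":0},{"x":0,"y":0,"z":0.001,"twist":0}]'

```text
time: 22.65
tool_pos: [555.1, 97.2, 51.9]
tcp_rot: [-3.141, -0.0, -1.237]
contact_force: [-2.6, 1.8, 5.8]
grip_width: 12.9
finger_force: 30.0
```

Contact made. Release and rise.

play_rows --commands '[{"x":0,"y":0,"z":-0.0007,"twist":0},{"x":0,"y":0,"z":-0.0007,"twist":0},{"x":0,"y":0,"z":-0.0007,"twist":0},{"x":0,"y":0,"z":-0.0007,"twist":0},{"x":0,"y":0,"z":-0.0007,"twist":0},{"x":0,"y":0,"z":-0.0007,"twist":0},{"x":0,"y":0,"z":-0.0007,"twist":0},{"x":0,"y":0,"z":-0.0007,"twist":0}]' --jaw 0.6

```text
time: 23.45
tool_pos: [555.0, 96.9, 52.1]
tcp_rot: [3.142, -0.0, -1.237]
contact_force: [0.6, 0.1, -0.2]
grip_width: 36.9
finger_force: 0.0
```

play_rows --commands '[{"x":0,"y":0,"z":-0.01,"twist":0},{"x":0,"y":0,"z":-0.025,"twist":0},{"x":0,"y":0,"z":-0.05,"twist":0},{"x":0,"y":0,"z":-0.075,"twist":0},{"x":0,"y":0,"z":-0.1,"twist":0},{"x":0,"y":0,"z":-0.12,"twist":0},{"x":0,"y":0,"z":-0.13,"twist":0},{"x":0,"y":0,"z":-0.13,"twist":0}]'

```text
time: 24.25
tool_pos: [555.7, 97.0, 183.8]
tcp_rot: [-3.138, -0.001, -1.237]
contact_force: [0.4, -0.2, 0.1]
grip_width: 36.8
finger_force: 0.0
```

```bash
python3 - <<'E'
from nest import *
for i in range(3): wrist()
c,hsv,st=wrist();o=bot.get_obs();print(o['tool_pos'],o['time'],o['contact_force'])
u=[int(v) for v in proj(c,[589,0,9])]
v=((hsv[...,2]>150)&(hsv[...,1]<30)).astype(np.uint8);f=circ(plane(c,blob(v,u,9),9));print('S floor',f)
ct=blob(st,u,15);print('L rim',far_circle(c,ct,42,70))
m=f[0][:2]
print('S',handle(c,hsv,m,74,109,65,165));print('M',handle(c,hsv,m,65,152.7,70,165));print('L',handle(c,hsv,np.array([589.5,-.2]),54,197.7,80,180))
E
```

```text
[554.27265124  96.90546482 180.80434744] 24.45 [ 0.07447828  0.07388161 -0.10138681]
S floor (array([ 5.89340636e+02, -5.57293270e-01,  4.32726836e+01]), np.float64(0.2773131480375894))
L rim (array([ 5.89738098e+02, -5.19593408e-01]), np.float64(0.29515037315184145))
S (np.int64(982), np.float64(73.80316371403251), np.float64(140.43540971077988), np.float64(109.45684318995897))
M (np.int64(721), np.float64(81.94143844768234), np.float64(149.40417127993214), np.float64(151.66593286630666))
L (np.int64(481), np.float64(90.58489200990408), np.float64(163.3521311923175), np.float64(196.30117325647217))
```

```bash
python3 -c "
from plant import bot
print(bot.close_job())"
```

```text
the job is handed in; nothing more can be done
None
```

The three pans are nested and handed in at about 24.5 s: both inner pans measured seated on the floor below, the handles are about 42° and 45° apart on one side, and the largest pan has not moved. My first grasp of the middle pan slipped and had to be redone lower; I did not re-measure the other objects at the end.

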